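# Nip up an endpin blank in the lathe chuck with the chuck key

## Task

Take the T-handled chuck key from its wooden block, ease its square end fully home in the socket on top of the lathe chuck without forcing it, and turn it clockwise until the jaws grip the wooden blank with a torque of about a third of a newton-metre, no more, so that the wood is not crushed. Then draw the key out and stand it back upright in its hole in the wooden block, leaving the other things on the bench where they are.

Things in the scene. Friction and masses are not known exactly. Their poses are not given: they have to be found in the camera images.
- chuck_key: T-handled chuck key of dark steel, 160 g, upright in the block's hole, at any yaw. Origin: centre of the lower end; z up the shank, x along the crossbar. Going up: square end 12 mm across, 12 mm long (sides along key x and y; first 3 mm tapered from 8.8 mm); collar 18 mm dia. from 12 to 38 mm; neck 12 mm dia.; on top a crossbar 13 mm square, 84 mm long, axis 68 mm above the origin
- key_center (a point): the point on the key's axis half-way up, 37 mm above its lower end (31 mm below the crossbar's axis); same axes as the key
- key_block: The beech block the key lives in, 56 (x) by 90 (y) by 40 mm high, fixed to the bench; origin at the centre of its underside. A short brass pin, 10 mm high, stands on it 33 mm from the hole towards its -y end
- block_hole (a point): centre of the mouth of the key's round hole in the middle of the block's top face: 19.5 mm in diameter, 26 mm deep; the key stands on its floor with the crossbar's axis 42 mm above this point
- lathe: green bench lathe, fixed, spindle locked; origin on the bench under the chuck's key socket; y along the spindle (headstock, 202 mm high, towards +y; tailstock towards -y), spindle axis 150 mm up. The three-jaw chuck, 100 mm dia., 45 mm long, is centred over the origin
- socket (a point): centre of the mouth of the key socket, on the flat on top of the chuck, 199 mm above the bench: a round recess 21 mm in diameter and 3 mm deep, at its bottom the pinion's face. The key enters from above, upright; it is home when its collar sits on that face, its lower end 15 mm below this point (crossbar axis 53 mm above it)
- pinion_face (a point): 3 mm below socket: face of the chuck's pinion with the square hole, 13.2 mm across, 13.5 mm deep. The hole's angle differs each time and is not measured: find it by feel (the key fits every quarter turn). It has slack: clockwise seen from above it runs light (0.02 N m) for 0.15 to 1 rad, then drives the jaws: 0.2 N m plus 0.4 N m per further rad, and stays where left
- jaw_face (a point): middle of the gripping face of the chuck's upper jaw on the lathe's +x side, steel; finger-tight on the blank at the start; once the pinion's slack is taken up it bites in by 2 mm per radian of turn
- blank_axis (a point): point on the axis of the blank, at the same place along the spindle as jaw_face. The blank is a dark round wooden bar 28 mm in diameter, held on the tailstock's centre: the jaw's face touches it at 14 mm from this point and bites into it from there on
- tin_center (a point): bystander: centre of a round tin of wax with a yellow lid, 62 mm in diameter, 45 mm high
- block_center (a point): bystander: centre of a small glued wooden corner block, about 48 by 44 by 30 mm
- clamp_center (a point): bystander: middle of a steel bar clamp with a blue handle lying flat, about 240 by 100 by 25 mm

How it is judged:
On the way, in this order (a step that is already met when the one before it is completed fails the run):
1. the key is home in the chuck's socket (horizontal distance between chuck_key and socket below 0.004 m and z of chuck_key in the frame of socket below -0.011 m and angle between chuck_key's own z axis and vertical below 0.12 rad), for 0.1 s.
2. the jaws grip the blank, turned up with the key in the socket (distance between jaw_face and blank_axis below 0.0138 m and horizontal distance between chuck_key and socket below 0.005 m and z of chuck_key in the frame of socket below -0.008 m), for 0.1 s.
At the end, for the whole second after the job is handed in: The jaws still grip the blank (their faces have bitten 0.2 to 1.3 mm into it, which takes 0.24 to 0.46 N m on the key), and the key stands released, upright within 0.2 rad, at rest in the block's hole, its lower end more than 20 mm down it and within 5 mm of its middle (distance between jaw_face and blank_axis between 0.0127 and 0.0138 m and horizontal distance between chuck_key and block_hole below 0.005 m and z of chuck_key in the frame of block_hole below -0.02 m and angle between chuck_key's own z axis and vertical below 0.2 rad and linear speed of chuck_key below 0.02 m/s); the robot touches nothing.
It fails at once if the blank is crushed: the jaws driven in with more than 0.46 N m (distance between jaw_face and blank_axis below 0.0127 m).
It fails at once if the key, not yet home in the socket, is forced against the chuck or the lathe with more than 60 N (contact force between chuck_key and lathe above 60 N and z of chuck_key in the frame of socket above -0.011 m).
It fails at once if a bystander is shoved by more than 20 mm (distance of any of tin_center, block_center, clamp_center from where it was at the start of the episode above 0.02 m).
It also fails if it takes over 69 s, if anything falls off the work surface, if the arm or the gripper's body presses on something with over 40 N, if the wrist force passes 120 N, or if a joint passes its speed limit or range.

## Robot

A 6-joint arm with a two-finger parallel gripper is mounted at the origin on the work surface. World frame = base frame: x ahead of the robot, y to its left, z up, the work surface at z = 0. Lengths are in m, angles in rad, forces in N, time in s.
With the tool pointing down it reaches from about 0.35 to 0.775 m from the base axis. Payload 7.3 kg.
Tool frame: the origin (TCP) lies midway between the tips of the shut fingers; the grasp point (between the pads) lies grasp_offset behind it (grasp_offset is the distance from the TCP to the grasp point, in m); z points along the fingers, y is the line along which they close (so a half turn about z gives the same grasp; the last joint's range is limited). The gripper opens to 92 mm and grips with 3 to 60 N. Pads are 19 mm wide; open, the fingers measure 130 mm over their backs; the gripper's body (75 mm by 190 mm) begins 47 mm behind the grasp point.
Start: joints at [-1.379, 0.342, 1.524, -0, 1.275, -0.146], TCP at [0.174, -0.495, 0.227] pointing down, gripper open.
Joint ranges: [-2.53, 2.53], [-0.77, 2.02], [0.04, 2.7], [-1, 4.14], [0.28, 2.66], [-3.11, 3.11]. Speed limits (rad/s): [2.57, 2.57, 3.14, 3.14, 3.14, 3.14].

## Interface

Orientations are given as [roll, pitch, yaw] about the fixed x, y, z axes, in that order (R = Rz(yaw) Ry(pitch) Rx(roll)).
In Python, from cell import * gives the robot as it stands.
- The arm moves only by the tool step_arm, never from a script. Its argument "plan" is a list of rows, each a list of 5 numbers: the closure, from -1 (fully open) to 1 (shut), then the shift along the tool's x, y, z in m, then the turn about the tool's z in rad. In form: [[hand, x, y, z, twist], ...]. A call has 1 to 20 rows; each row is the pose to reach, as a shift and turn from the pose commanded when the call began, along the tool's axes at that moment; what a row does not reach only later rows make up. A row lasts 1/8 s, in which the tool goes at most 62.5 mm and 10.7 degrees, less where a joint would pass 70% of its speed; a pose out of reach is approached as far as the arm can. A call with a gripper value outside its range is refused whole. The fingers move at their own pace and stop on an object; "grip_force" is the grip in N (left out, the last holds). Time passes only in rows, so rows that repeat a pose let the fingers close. It gives the time, the measured TCP pose, the force, the opening and the grip force at its end, in the units of the state.
- observe(): the state, without advancing time (a new reading comes with each control period).
- read_camera(name): name is "scene" or "top"; returns a dict with "img" (420x560x3 uint8, red, green, blue), "range_z" (420x560 float32, m along the optical axis (not along the pixel's ray), 0 where there is no reading), "fx", "fy", "cx", "cy" (pixels), "R" (3x3) and "t" (3): a world point X has camera coordinates R X + t. Camera axes: x right, y down, z forward; pixel columns grow to the right and rows downward; lengths in m; the calibration is good to about 2 mm. A picture is of the moment at which its call begins.
- hand_in(): hands the job in; it is judged then, once.
The state is a dict: "time": time; "qpos": joint angles; "qvel": joint speeds; "joint_efforts": joint torques, N m; "tool_pos": TCP position; "tool_rot": TCP orientation; "contact_force": force on the tool from outside, world axes, zero at the start; "torque": the same for the moment, N m; "opening": finger opening in m; "grip_force": force on a finger pad.
Only numpy, scipy, OpenCV 4.12 (cv2) and the standard library are available. Lean on these libraries where they do the work, as an engineer would, in place of code of your own. Each camera call takes 0.05 s, during which the arm holds its last target. There are 200 camera calls.

## Working session

There is one attempt and no reset: what is moved stays moved. The work goes in short steps, Python scripts to look and compute and a tool call to move; the robot and the scene stay as the last step left them, time stands still between calls to the robot, and variables do not carry over. Pictures are saved under pics/ and viewed, at most 10 in all, crops included, and the job is handed in when it is done.

Besides the shell and the picture viewer there is one more tool, called as name(argument=value, ...) on one line, values as JSON. step_arm: Moves the arm, as the interface text tells. Its arguments: {"type":"object","properties":{"plan":{"type":"array","items":{"type":"array","items":{"type":"number"}}},"grip_force":{"type":"number"}},"required":["plan"]}

```bash
mkdir -p pics; ls
python3 - <<'E'
from cell import *
import cv2,numpy as np
s=observe()
for k,v in s.items(): print(k,np.round(v,4))
try: print(grasp_offset)
except Exception as e: print(e)
for n in("scene","top"):
    c=read_camera(n); np.savez("%s0.npz"%n,**c)
    cv2.imwrite(f"pics/{n}0.png",c["img"][:,:,::-1]); print(n,c["fx"],c["cx"],c["cy"],c["R"].round(3).tolist(),c["t"])
E
```

```text
pics
time 0.0
qpos [-1.379   0.3427  1.525  -0.      1.2754 -0.146 ]
qvel [ 0.0001  0.0002  0.0009 -0.0009 -0.0009  0.0006]
joint_efforts [-5.00000e-04 -4.31244e+01 -2.44215e+01  7.17000e-02  5.60000e-02
 -1.00000e-04]
tool_pos [ 0.1739 -0.4949  0.226 ]
tool_rot [-3.140e+00 -2.000e-04  3.378e-01]
contact_force [ 0.123  -0.3987 -0.3003]
torque [ 0.0021  0.008  -0.0068]
grip_force 0.0
opening 0.0917
0.0188
scene 437.82880842289256 281.25211184958476 211.88104291551033 [[0.754, 0.657, -0.003], [0.541, -0.624, -0.563], [-0.371, 0.423, -0.826]] [-0.29209598 -0.22998258  1.37556899]
top 425.9808300888467 279.06232598884515 206.76424281345865 [[0.022, -1.0, 0.005], [-0.994, -0.023, -0.106], [0.106, -0.002, -0.994]] [-0.08544361  0.50396763  1.00319492]
```

View pics/scene0.png

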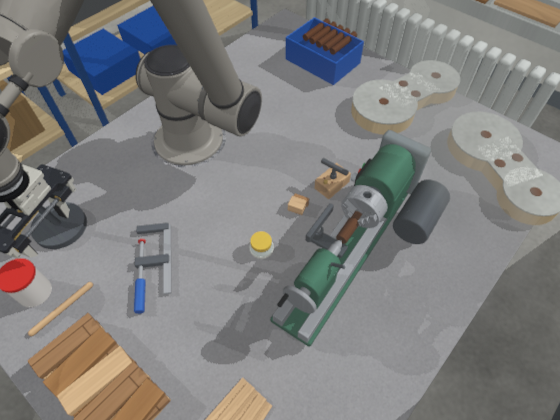

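View pics/top0.png

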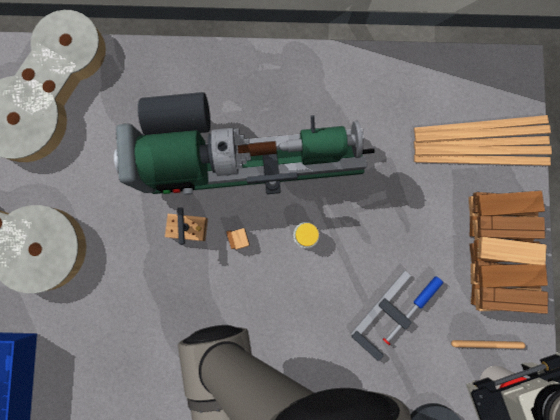

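The key block is at top (185,227) and scene (333,178). The chuck is at top (222,150) and scene (365,203). I'll zoom in on both.

```bash
cat > h.py <<'E'
import numpy as np,cv2
def load(n): return dict(np.load(f"{n}.npz"))
def ray(c,u,v,z):
    """pixel -> world point on plane height z"""
    d=c["R"].T@np.array([(u-c["cx"])/c["fx"],(v-c["cy"])/c["fy"],1]); o=-c["R"].T@c["t"]
    return o+d*(z-o[2])/d[2]
def proj(c,X):
    p=c["R"]@np.asarray(X)+c["t"]; return p[0]/p[2]*c["fx"]+c["cx"],p[1]/p[2]*c["fy"]+c["cy"]
def cloud(c):
    v,u=np.mgrid[:420,:560]; z=c["range_z"]
    P=np.stack([(u-c["cx"])/c["fx"]*z,(v-c["cy"])/c["fy"]*z,z],-1)
    W=(P-c["t"])@c["R"]; W[z==0]=np.nan; return W
E
python3 - <<'E'
from h import *
s=load("scene0");t=load("top0")
a=cv2.resize(t["img"][120:260,150:260],None,fx=4,fy=4,interpolation=cv2.INTER_CUBIC)[:,:400]
a=cv2.resize(t["img"][120:250,155:255],None,fx=4,fy=4,interpolation=cv2.INTER_CUBIC)
b=cv2.resize(s["img"][130:260,300:400],None,fx=4,fy=4,interpolation=cv2.INTER_CUBIC)
cv2.imwrite("pics/z0.png",np.hstack([a,b])[:,:,::-1])
W=cloud(t)
for u,v in [(181,213),(181,226),(180,240),(195,235),(172,220),(222,150),(222,141),(228,150),(222,160)]: print(u,v,W[v,u].round(4))
E
```

```text
181 213 [0.4801 0.1486 0.0865]
181 226 [0.4506 0.1476 0.0846]
180 240 [0.4188 0.1476 0.0881]
195 235 [0.4326 0.1236 0.0403]
172 220 [0.467  0.1799 0.0395]
222 150 [0.6053 0.0477 0.182 ]
222 141 [0.6204 0.0463 0.1974]
228 150 [0.6018 0.0333 0.1975]
222 160 [0.5823 0.0458 0.1903]
```

View pics/z0.png

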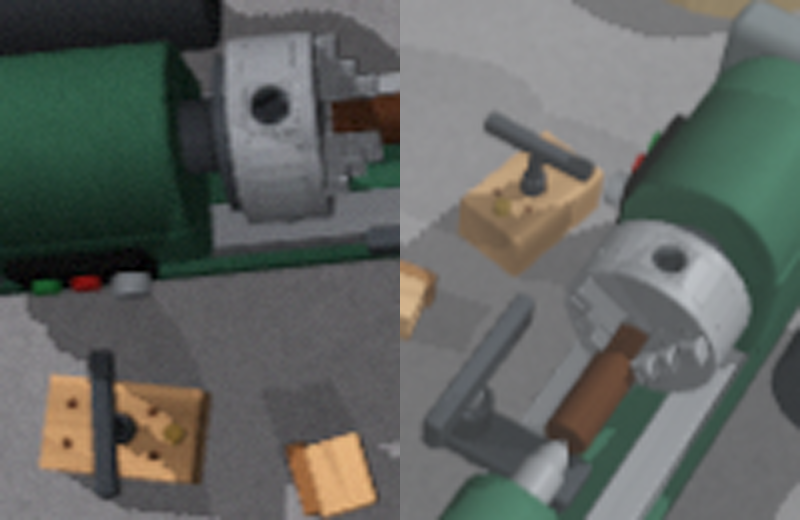

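The zoom shows the socket at top ~(222.5,146) and scene ~(367.5,194.5). The crossbar runs roughly along world x, with its ends at top ~(180,210) and (182,241). Next I'll measure these with masks.

Run:
```python
from h import *
s=load("scene0");t=load("top0")
def blob(c,box,thr,z,name):
    x0,x1,y0,y1=box; k=4
    g=cv2.resize(c["img"][y0:y1,x0:x1].max(2),None,fx=k,fy=k,interpolation=cv2.INTER_CUBIC)
    m=(g<thr).astype(np.uint8)
    cs,_=cv2.findContours(m,cv2.RETR_EXTERNAL,cv2.CHAIN_APPROX_NONE)
    q=max(cs,key=cv2.contourArea)
    f=lambda p:((p[0]+.5)/k-.5+x0,(p[1]+.5)/k-.5+y0)
    r=cv2.minAreaRect(q); M=cv2.moments(q); ce=f((M["m10"]/M["m00"],M["m01"]/M["m00"]))
    print(name,"centroid",np.round(ce,2),ray(c,*ce,z).round(4),"rect",f(r[0]),np.round(r[1],1)/k,r[2], ray(c,*f(r[0]),z).round(4), cv2.contourArea(q)/k/k)
    P=q[:,0,:].astype(float); W=np.array([ray(c,*f(p),z)[:2] for p in P])
    print("   extents",W.min(0).round(4),W.max(0).round(4),((W.max(0)+W.min(0))/2).round(4))
    return W
for thr in(80,100):
    blob(t,(214,232,138,155),thr,.199,"sock top")
    blob(s,(358,378,186,203),thr,.199,"sock scn")
for c,n in((t,"top"),(s,"scn")):
    W=cloud(c); m=(W[...,2]>.07)&(W[...,2]<.1)&(abs(W[...,0]-.45)<.08)&(abs(W[...,1]-.148)<.06)&(c["img"].max(2)<110)
    v,u=np.nonzero(m); r=cv2.minAreaRect(np.stack([u,v],1).astype(np.float32)); b=cv2.boxPoints(r)
    b=np.array(sorted(b,key=lambda p:p[1] if n=="top" else p[0])); e=[b[:2].mean(0),b[2:].mean(0)]
    E=[ray(c,*p,.0885) for p in e]; print(n,len(u),r,"ends",np.round(E,4),"mid",np.mean(E,0).round(4),"len",np.linalg.norm(E[0]-E[1]),"yaw",np.arctan2(*(E[0]-E[1])[[1,0]]))
# block top
W=cloud(t); hsv=cv2.cvtColor(t["img"],cv2.COLOR_RGB2HSV); m=(abs(W[...,2]-.04)<.006)&(abs(W[...,0]-.45)<.08)&(abs(W[...,1]-.14)<.07)
v,u=np.nonzero(m); P=np.array([ray(t,a,b,.04)[:2] for a,b in zip(u,v)]); r=cv2.minAreaRect((P*1000).astype(np.float32)); print("block",r)
# neck pixels in top: dark at low height
for nm,(a,b) in dict(tin=(306,234),blk=(238,239)).items(): print(nm,W[b,a].round(4))
# lathe heights near chuck
for u,v in [(165,155),(190,150),(205,150),(212,150),(250,150),(268,180),(318,140),(270,165)]: print(u,v,W[v,u].round(3))
```

```text
sock top centroid [221.86 145.94] [0.6096 0.046  0.199 ] rect (221.7216501235962, 145.99871158599854) [9.075 9.   ] 66.03751373291016 [0.6095 0.0463 0.199 ] 63.96875
   extents [0.6003 0.0362] [0.6192 0.0552] [0.6098 0.0457]
sock scn centroid [367.23 194.92] [0.6108 0.044  0.199 ] rect (367.0, 195.0) [4.25 6.75] 90.0 [0.6105 0.0435 0.199 ] 22.75
   extents [0.6024 0.0371] [0.6177 0.0522] [0.6101 0.0447]
sock top centroid [221.92 145.91] [0.6097 0.0459 0.199 ] rect (222.0, 145.875) [9.5  9.75] 90.0 [0.6098 0.0457 0.199 ] 74.15625
   extents [0.5998 0.0357] [0.6197 0.0557] [0.6098 0.0457]
sock scn centroid [367.08 194.64] [0.6101 0.0445 0.199 ] rect (367.0, 194.625) [5.5  7.75] 90.0 [0.6099 0.0444 0.199 ] 34.65625
   extents [0.6011 0.0359] [0.6186 0.0536] [0.6099 0.0448]
top 223 ((179.6416015625, 216.6705322265625), (53.372074127197266, 9.275487899780273), 81.25383758544922) ends [[0.5316 0.1629 0.0885]
 [0.4122 0.1389 0.0885]] mid [0.4719 0.1509 0.0885] len 0.12176425191471608 yaw 0.1985394244157942
scn 142 ((333.9000244140625, 166.70001220703125), (29.06888198852539, 5.81377649307251), 26.56505012512207) ends [[0.4126 0.1379 0.0885]
 [0.4941 0.1474 0.0885]] mid [0.4533 0.1426 0.0885] len 0.08209080756089833 yaw -3.0248675467770334
block ((452.1987609863281, 147.53457641601562), (91.13333129882812, 55.66458511352539), 85.58307647705078)
tin [ 0.4406 -0.1389  0.0462]
blk [0.4257 0.0223 0.031 ]
165 155 [0.588 0.161 0.201]
190 150 [0.599 0.11  0.201]
205 150 [0.607 0.085 0.169]
212 150 [0.601 0.066 0.198]
250 150 [ 0.611 -0.009  0.163]
268 180 [ 0.549 -0.049  0.156]
318 140 [ 0.632 -0.152  0.18 ]
270 165 [ 0.595 -0.051  0.089]
```

Run:
```python
from h import *
t=load("top0");s=load("scene0")
for c,n,box in((t,"top",(172,190,202,250)),(s,"scn",(318,352,155,178))):
  x0,x1,y0,y1=box;k=4
  g=cv2.resize(c["img"][y0:y1,x0:x1].max(2),None,fx=k,fy=k,interpolation=cv2.INTER_CUBIC)
  for thr in(65,80,95):
    m=cv2.morphologyEx((g<thr).astype(np.uint8),cv2.MORPH_OPEN,np.ones((11,11)))
    cs,_=cv2.findContours(m,cv2.RETR_EXTERNAL,cv2.CHAIN_APPROX_NONE); q=max(cs,key=cv2.contourArea)
    P=(q[:,0,:]+.5)/k-.5+[x0,y0]
    W=np.array([ray(c,*p,.0885 if n=="top" else .085)[:2] for p in P]).astype(np.float32)*1000
    print(n,thr,cv2.minAreaRect(W), cv2.boxPoints(cv2.minAreaRect(W)).round(1).tolist())
```

```text
top 65 ((484.394775390625, 150.3137664794922), (17.9338321685791, 13.603776931762695), 2.6533682346343994) [[475.1000061035156, 156.6999969482422], [475.79998779296875, 143.10000610351562], [493.70001220703125, 143.89999389648438], [493.0, 157.5]]
top 80 ((452.664306640625, 142.40228271484375), (86.1281509399414, 24.142780303955078), 6.831554412841797) [[408.5, 149.3000030517578], [411.29998779296875, 125.30000305175781], [496.8999938964844, 135.5], [494.0, 159.5]]
top 95 ((455.4661560058594, 148.20799255371094), (101.6846923828125, 40.309326171875), 2.564337968826294) [[403.79998779296875, 166.10000610351562], [405.6000061035156, 125.80000305175781], [507.20001220703125, 130.3000030517578], [505.3999938964844, 170.60000610351562]]Traceback (most recent call last):
  File "<stdin>", line 8, in <module>
ValueError: max() iterable argument is empty
```

```bash
cat >> h.py <<'E'
def go(s,x,y,z,yaw):
    """tool-frame shift and twist from state s to tool-down TCP target"""
    a=s["tool_rot"][2]; d=np.array([x,y,z])-s["tool_pos"]
    tx=d[0]*np.cos(a)+d[1]*np.sin(a); ty=d[0]*np.sin(a)-d[1]*np.cos(a)
    tw=-((yaw-a+np.pi)%(2*np.pi)-np.pi); return np.round([tx,ty,-d[2],tw],4)
E
python3 - <<'E'
from cell import *; from h import *
s=observe(); yaw=.119+np.pi
print(go(s,.42,-.15,.2,yaw),go(s,.452,.1475,.2,yaw),go(s,.452,.1475,.12,yaw))
E
```

```text
[ 0.3465 -0.2439  0.0261 -2.9228] [ 0.4753 -0.514   0.0261 -2.9228] [ 0.4753 -0.514   0.1061 -2.9228]
```

step_arm(plan=[[-0.4,0.05,-0.035,0.01,-0.18],[-0.4,0.1,-0.07,0.02,-0.36],[-0.4,0.15,-0.105,0.025,-0.54],[-0.4,0.2,-0.14,0.025,-0.72],[-0.4,0.25,-0.175,0.025,-0.9],[-0.4,0.3,-0.21,0.025,-1.08],[-0.4,0.345,-0.244,0.025,-1.26],[-0.4,0.365,-0.29,0.025,-1.44],[-0.4,0.385,-0.335,0.025,-1.62],[-0.4,0.405,-0.38,0.025,-1.8],[-0.4,0.425,-0.42,0.025,-1.98],[-0.4,0.445,-0.45,0.025,-2.16],[-0.4,0.46,-0.48,0.025,-2.34],[-0.4,0.47,-0.5,0.025,-2.52],[-0.4,0.475,-0.514,0.025,-2.7],[-0.4,0.475,-0.514,0.04,-2.88],[-0.4,0.475,-0.514,0.07,-2.92],[-0.4,0.475,-0.514,0.1,-2.92],[-0.4,0.475,-0.514,0.106,-2.92],[-0.4,0.475,-0.514,0.106,-2.92]])

```text
time: 2.6
tool_pos: [0.4519, 0.147, 0.1209]
tool_rot: [-3.141, -0.0, -3.025]
contact_force: [0.5, 0.4, 0.0]
opening: 0.0644
grip_force: 0.0
```

step_arm(plan=[[-0.4,0,0,0.03,0],[-0.4,0,0,0.055,0],[-0.4,0,0,0.058,0],[-0.4,0,0,0.058,0],[0.5,0,0,0.058,0],[1,0,0,0.058,0],[1,0,0,0.058,0],[1,0,0,0.058,0],[1,0,0,0.058,0]], grip_force=15)

```text
time: 3.72
tool_pos: [0.4518, 0.147, 0.0627]
tool_rot: [-3.141, -0.0, -3.025]
contact_force: [-0.2, -0.7, 0.4]
opening: 0.0189
grip_force: 0.0
```

step_arm(plan=[[1,0,0,0,0],[1,0,0,0,0],[1,0,0,0,0],[1,0,0,0,0]], grip_force=50)

```text
time: 4.22
tool_pos: [0.4518, 0.1471, 0.0627]
tool_rot: [3.142, 0.0, -3.025]
contact_force: [0.2, 0.6, -0.5]
opening: 0.0123
grip_force: 49.9
```

Run:
```python
from cell import *; from h import *
s=observe(); print({k:np.round(v,4) for k,v in s.items()})
c=read_camera("scene"); np.savez("s1.npz",**c)
cv2.imwrite("pics/s1.png",cv2.resize(c["img"][100:260,280:440],None,fx=3.5,fy=3.5,interpolation=cv2.INTER_CUBIC)[:,:,::-1])
```

```text
{'time': np.float64(4.225), 'qpos': array([ 0.1532,  0.4624,  1.8682,  0.    ,  0.8109, -1.5338]), 'qvel': array([-0.0004,  0.0014, -0.0007,  0.0001, -0.0014, -0.0002]), 'joint_efforts': array([-5.38900e-01, -4.19613e+01, -1.68837e+01, -3.07200e-01,
        1.91500e-01,  2.70000e-03]), 'tool_pos': array([0.4518, 0.1471, 0.0627]), 'tool_rot': array([ 3.1416,  0.    , -3.0254]), 'contact_force': array([ 0.2283,  0.5603, -0.5332]), 'torque': array([ 0.2425, -0.1906, -0.0238]), 'grip_force': np.float64(49.9219), 'opening': np.float64(0.0123)}
```

View pics/s1.png

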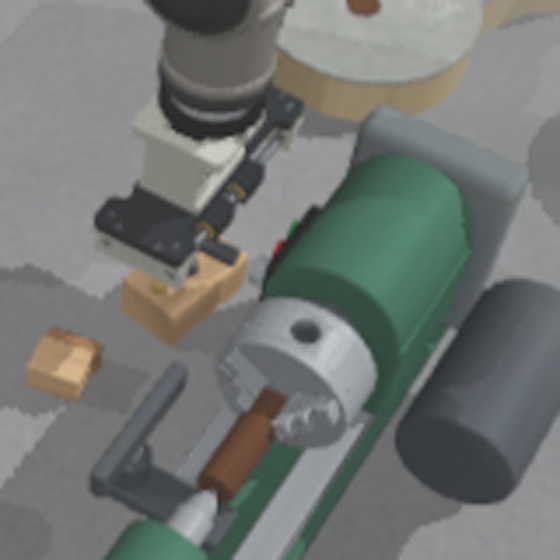

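Image s1 shows the gripper holding the key at the block, with the fingers clear of the pin. The socket is visible at crop (305,330). Now I'll lift.

Run:
```python
from cell import *; from h import *
s=observe(); print(go(s,.6098,.0453,.275,s["tool_rot"][2]))
```

```text
[-0.1451 -0.1194 -0.2123 -0.    ]
```

step_arm(plan=[[1,0,0,-0.01,0],[1,0,0,-0.03,0],[1,0,0,-0.07,0],[1,0,0,-0.12,0],[1,0,0,-0.17,0],[1,0,0,-0.212,0],[1,0,0,-0.212,0],[1,0,0,-0.212,0]])

```text
time: 5.28
tool_pos: [0.4511, 0.1468, 0.2742]
tool_rot: [-3.141, -0.001, -3.025]
contact_force: [0.7, -1.1, -1.5]
opening: 0.0127
grip_force: 49.9
```

step_arm(plan=[[1,-0.036,-0.03,0,0],[1,-0.072,-0.06,0,0],[1,-0.108,-0.09,0,0],[1,-0.135,-0.11,0,0],[1,-0.1455,-0.1195,0,0],[1,-0.1455,-0.1195,0,0],[1,-0.1455,-0.1195,0,0]])

```text
time: 6.15
tool_pos: [0.6092, 0.046, 0.2745]
tool_rot: [3.141, -0.001, -3.025]
contact_force: [0.2, 0.1, -0.5]
opening: 0.0125
grip_force: 49.9
```

Run:
```python
from cell import *; from h import *
s=observe(); print({k:np.round(s[k],4) for k in("tool_pos","tool_rot","contact_force","torque","qpos")})
im=[]
for n,(x0,y0) in(("scene",(327,125)),("top",(180,90))):
    c=read_camera(n); np.savez(n+"2.npz",**c)
    x=s["tool_pos"]; print(n,"pred tip",np.round(proj(c,[x[0],x[1],x[2]-.0492]),1),"pred socket",np.round(proj(c,[.6098,.0453,.199]),1))
    im.append(cv2.resize(c["img"][y0:y0+110,x0:x0+80],None,fx=5,fy=5,interpolation=cv2.INTER_CUBIC))
cv2.imwrite("pics/z2.png",np.hstack(im)[:,:,::-1])
```

```text
{'tool_pos': array([0.6092, 0.046 , 0.2745]), 'tool_rot': array([ 3.1412e+00, -1.2000e-03, -3.0246e+00]), 'contact_force': array([ 0.2448,  0.0597, -0.5058]), 'torque': array([ 0.1311, -0.1766, -0.002 ]), 'qpos': array([-5.0100e-02,  4.7730e-01,  1.1822e+00,  2.0000e-04,  1.4833e+00,
       -1.7378e+00])}
scene pred tip [369. 187.] pred socket [367.2 194.4]
top pred tip [220.1 142.9] pred socket [222.2 145.9]
```

View pics/z2.png

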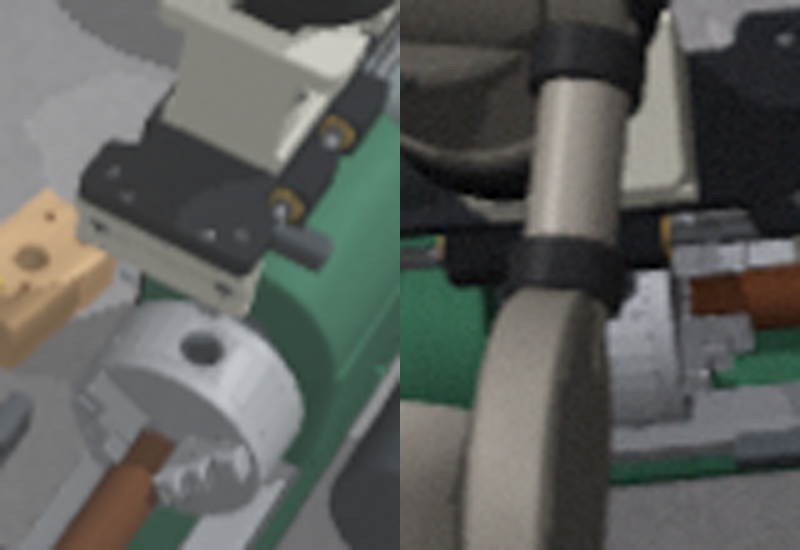

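Image z2: the key is above the chuck, but both cameras have its tip hidden. The empty block hole is now visible at scene (333.4,176.6). I'll measure it and take the hole→socket displacement from the same camera, so calibration bias cancels.

Run:
```python
from h import *
c=load("scene2")
def blob(c,box,thr,z):
    x0,x1,y0,y1=box;k=8
    g=cv2.resize(c["img"][y0:y1,x0:x1].max(2),None,fx=k,fy=k,interpolation=cv2.INTER_CUBIC)
    cs,_=cv2.findContours((g<thr).astype(np.uint8),cv2.RETR_EXTERNAL,cv2.CHAIN_APPROX_NONE)
    q=max(cs,key=cv2.contourArea);P=(q[:,0,:]+.5)/k-.5+[x0,y0]
    W=np.array([ray(c,*p,z)[:2] for p in P]);(a,b),r=cv2.minEnclosingCircle((W*1000).astype(np.float32))
    print(thr,"mid",((W.max(0)+W.min(0))/2).round(4),"size",np.ptp(W,0).round(4),a.__round__(1),b.__round__(1),round(r,1))
for t in(110,130,150): blob(c,(326,341,169,184),t,.04)
for t in(90,110,130): blob(c,(360,375,187,203),t,.199)
W=cloud(c); m=(abs(W[...,2]-.04)<.005)&(abs(W[...,0]-.45)<.08)&(abs(W[...,1]-.14)<.07)
v,u=np.nonzero(m);P=np.array([ray(c,a,b,.04)[:2] for a,b in zip(u,v)])*1000
print(cv2.minAreaRect(P.astype(np.float32)))
```

```text
Traceback (most recent call last):
ValueError: max() iterable argument is empty
```

Run:
```python
from h import *
c=load("scene2")
print(c["img"][170:184,326:342].max(2))
def blob(c,box,thr,z):
    x0,x1,y0,y1=box;k=8
    g=cv2.resize(c["img"][y0:y1,x0:x1].max(2),None,fx=k,fy=k,interpolation=cv2.INTER_CUBIC)
    cs,_=cv2.findContours((g<thr).astype(np.uint8),cv2.RETR_EXTERNAL,cv2.CHAIN_APPROX_NONE)
    if not cs: return
    q=max(cs,key=cv2.contourArea);P=(q[:,0,:]+.5)/k-.5+[x0,y0]
    W=np.array([ray(c,*p,z)[:2] for p in P])
    print(thr,"mid",((W.max(0)+W.min(0))/2).round(4),"size",np.ptp(W,0).round(4))
for t in(130,145,160,175,190): blob(c,(327,340,171,182),t,.04)
for t in(90,110,130): blob(c,(360,375,187,203),t,.199)
```

```text
[[173 193 200 202 204 205 204 205 204 203 204 204 203 200 199 191]
 [194 201 204 205 206 206 204 204 203 203 204 202 199 198 199 190]
 [205 206 206 206 205 204 203 203 203 203 201 197 198 198 197 187]
 [208 207 206 204 203 198 191 188 193 196 197 197 198 196 195 189]
 [207 205 203 201 191 168 156 154 159 171 189 197 196 194 192 192]
 [204 203 202 196 171 137 134 131 130 140 169 195 192 191 191 192]
 [202 201 197 177 145 135 135 130 124 122 144 183 190 191 192 194]
 [201 200 197 183 150 137 136 131 123 116 142 184 191 192 194 196]
 [200 199 199 194 178 149 134 130 129 147 170 189 193 194 195 201]
 [195 196 196 194 192 182 173 164 172 179 187 192 194 196 202 210]
 [193 198 194 194 195 193 188 185 187 190 193 195 197 204 207 189]
 [191 191 194 194 188 169 165 180 189 193 191 177 182 189 186 156]
 [162 172 187 185 175 141 137 170 171 175 176 168 172 168 152 138]
 [140 169 179 172 150 137 145 159 158 164 170 171 163 148 134 125]]
130 mid [0.4541 0.1488] size [0.01   0.0122]
145 mid [0.4522 0.1484] size [0.0159 0.0161]
160 mid [0.4522 0.1485] size [0.0181 0.0189]
175 mid [0.4522 0.1486] size [0.0203 0.0213]
190 mid [0.4529 0.1446] size [0.0244 0.0328]
90 mid [0.6097 0.0444] size [0.0163 0.0158]
110 mid [0.6095 0.0447] size [0.018  0.0179]
130 mid [0.6094 0.0451] size [0.02   0.0204]
```

step_arm(plan=[[1,0,-0.0017,0.01,0],[1,0,-0.0017,0.02,0],[1,0,-0.0017,0.024,0],[1,0,-0.0017,0.026,0],[1,0,-0.0017,0.0275,0],[1,0,-0.0017,0.0285,0],[1,0,-0.0017,0.0285,0]])

```text
time: 7.12
tool_pos: [0.6104, 0.0435, 0.2463]
tool_rot: [-3.142, 0.0, -3.025]
contact_force: [-0.5, -1.0, -1.2]
opening: 0.0126
grip_force: 49.9
```

step_arm(plan=[[1,0,0,0.0005,0],[1,0,0,0.001,0],[1,0,0,0.0015,0],[1,0,0,0.002,0],[1,0,0,0.002,0]])

```text
time: 7.75
tool_pos: [0.6104, 0.0436, 0.2441]
tool_rot: [-3.142, -0.0, -3.025]
contact_force: [-0.5, 0.5, -1.1]
opening: 0.0126
grip_force: 49.9
```

```bash
cat > o.py <<'E'
from cell import *; import numpy as np
s=observe(); print({k:np.round(s[k],4).tolist() for k in("time","tool_pos","tool_rot","contact_force","torque")})
E
python3 o.py
```

```text
{'time': 7.75, 'tool_pos': [0.6104, 0.0436, 0.2441], 'tool_rot': [-3.1416, -0.0001, -3.0254], 'contact_force': [-0.5101, 0.4531, -1.1035], 'torque': [0.0921, -0.1297, -0.0211]}
```

step_arm(plan=[[1,0,0,0.0005,0],[1,0,0,0.001,0],[1,0,0,0.0015,0],[1,0,0,0.002,0],[1,0,0,0.002,0]])

```text
time: 8.38
tool_pos: [0.6104, 0.0436, 0.2425]
tool_rot: [-3.142, 0.0, -3.025]
contact_force: [-1.1, 0.7, 2.9]
opening: 0.0123
grip_force: 49.9
```

```bash
python3 o.py
```

```text
{'time': 8.375, 'tool_pos': [0.6104, 0.0436, 0.2425], 'tool_rot': [-3.1416, 0.0005, -3.0253], 'contact_force': [-1.1095, 0.7164, 2.8951], 'torque': [0.308, 0.059, 0.0099]}
```

step_arm(plan=[[1,0,0,0.0005,0],[1,0,0,0.001,0.03],[1,0,0,0.001,0.07],[1,0,0,0.001,0.11],[1,0,0,0.001,0.15],[1,0,0,0.001,0.19],[1,0,0,0.001,0.23],[1,0,0,0.001,0.27]])

```text
time: 9.38
tool_pos: [0.6104, 0.0437, 0.242]
tool_rot: [3.141, 0.001, 2.986]
contact_force: [-2.9, 2.5, 6.0]
opening: 0.0126
grip_force: 49.9
```

```bash
python3 o.py
```

```text
{'time': 9.375, 'tool_pos': [0.6104, 0.0437, 0.242], 'tool_rot': [3.1413, 0.0008, 2.9862], 'contact_force': [-2.9429, 2.4636, 6.0066], 'torque': [0.3906, 0.2978, 0.0852]}
```

step_arm(plan=[[1,0.0003,0.0002,0,0.02],[1,0.0006,0.0004,0,0.06],[1,0.0006,0.0004,0.0003,0.1],[1,0.0006,0.0004,0.0003,0.14],[1,0.0006,0.0004,0.0003,0.18],[1,0.0006,0.0004,0.0003,0.22]])

```text
time: 10.12
tool_pos: [0.6099, 0.0439, 0.2418]
tool_rot: [3.141, 0.001, 2.766]
contact_force: [-2.3, -0.1, 6.7]
opening: 0.0125
grip_force: 49.9
```

```bash
python3 o.py
```

```text
{'time': 10.125, 'tool_pos': [0.6099, 0.0439, 0.2418], 'tool_rot': [3.1415, 0.0011, 2.7661], 'contact_force': [-2.3172, -0.1123, 6.6999], 'torque': [0.1957, 0.4518, 0.0386]}
```

step_arm(plan=[[1,0.0003,0,0,0.05],[1,0.0003,0,0.0003,0.1],[1,0.0003,0,0.0003,0.15],[1,0.0003,0,0.0003,0.2],[1,0.0003,0,0.0003,0.25],[1,0.0003,0,0.0003,0.3]])

```text
time: 10.88
tool_pos: [0.6096, 0.044, 0.2416]
tool_rot: [3.141, 0.001, 2.466]
contact_force: [-2.8, 1.3, 6.0]
opening: 0.0128
grip_force: 49.9
```

```bash
python3 o.py
```

```text
{'time': 10.875, 'tool_pos': [0.6096, 0.044, 0.2416], 'tool_rot': [3.1412, 0.001, 2.4657], 'contact_force': [-2.7912, 1.3479, 5.9989], 'torque': [0.1849, 0.3909, 0.0932]}
```

step_arm(plan=[[1,0.0006,0,0,0.05],[1,0.0006,0,0.0003,0.1],[1,0.0006,0,0.0003,0.15],[1,0.0006,0,0.0003,0.2],[1,0.0006,0,0.0003,0.25],[1,0.0006,0,0.0003,0.3]])

```text
time: 11.62
tool_pos: [0.6088, 0.0443, 0.24]
tool_rot: [-3.141, -0.0, 2.166]
contact_force: [-1.8, 0.7, -0.3]
opening: 0.0125
grip_force: 49.9
```

```bash
python3 o.py
```

```text
{'time': 11.625, 'tool_pos': [0.6088, 0.0443, 0.24], 'tool_rot': [-3.1406, -0.0001, 2.1656], 'contact_force': [-1.8141, 0.6864, -0.2654], 'torque': [0.0209, 0.1039, -0.009]}
```

It has dropped in with no vertical force, so I'll ease it down.

step_arm(plan=[[1,0.0002,0,0.001,0],[1,0.0002,0,0.002,0],[1,0.0002,0,0.003,0],[1,0.0002,0,0.003,0]])

```text
time: 12.12
tool_pos: [0.6088, 0.0445, 0.237]
tool_rot: [-3.141, -0.0, 2.168]
contact_force: [-1.6, -1.2, 0.2]
opening: 0.0124
grip_force: 49.9
```

```bash
python3 o.py
```

```text
{'time': 12.125, 'tool_pos': [0.6088, 0.0445, 0.237], 'tool_rot': [-3.1409, -0.0001, 2.168], 'contact_force': [-1.5886, -1.1685, 0.1604], 'torque': [-0.1704, 0.2215, 0.0024]}
```

step_arm(plan=[[1,0,0,0.001,0],[1,0,0,0.002,0],[1,0,0,0.003,0],[1,0,0,0.004,0],[1,0,0,0.004,0]])

```text
time: 12.75
tool_pos: [0.6089, 0.0446, 0.2331]
tool_rot: [-3.141, -0.0, 2.168]
contact_force: [-1.8, -2.0, -0.7]
opening: 0.0122
grip_force: 49.9
```

```bash
python3 o.py
```

```text
{'time': 12.75, 'tool_pos': [0.6089, 0.0446, 0.2331], 'tool_rot': [-3.1412, -0.0001, 2.1678], 'contact_force': [-1.7882, -2.0017, -0.7337], 'torque': [-0.2488, 0.2939, 0.0047]}
```

step_arm(plan=[[1,0,0,0.0005,0],[1,0,0,0.001,0],[1,0,0,0.0015,0],[1,0,0,0.0015,0]])

```text
time: 13.25
tool_pos: [0.6091, 0.0446, 0.2325]
tool_rot: [3.141, 0.001, 2.168]
contact_force: [-2.6, -0.6, 4.9]
opening: 0.0126
grip_force: 49.9
```

```bash
python3 o.py
```

```text
{'time': 13.25, 'tool_pos': [0.6091, 0.0446, 0.2325], 'tool_rot': [3.1408, 0.0007, 2.1678], 'contact_force': [-2.5778, -0.6283, 4.927], 'torque': [-0.3176, 0.5678, -0.0477]}
```

step_arm(plan=[[1,0.0002,-0.0003,-0.0005,0],[1,0.0002,-0.0003,-0.0005,0.05],[1,0.0002,-0.0003,-0.0005,0.1],[1,0.0002,-0.0003,-0.0005,0.1]], grip_force=60)

```text
time: 13.75
tool_pos: [0.609, 0.0448, 0.2326]
tool_rot: [3.141, 0.0, 2.068]
contact_force: [-2.1, -0.8, 4.2]
opening: 0.0124
grip_force: 59.9
```

```bash
python3 o.py
```

```text
{'time': 13.75, 'tool_pos': [0.609, 0.0448, 0.2326], 'tool_rot': [3.1405, 0.0004, 2.0683], 'contact_force': [-2.0892, -0.8192, 4.2172], 'torque': [-0.0826, 0.1679, 0.0338]}
```

step_arm(plan=[[1,0,0,0,0.05],[1,0,0,0,0.1],[1,0,0,0,0.1]])

```text
time: 14.12
tool_pos: [0.6089, 0.0448, 0.2326]
tool_rot: [3.141, 0.0, 1.969]
contact_force: [-2.0, -0.2, 4.5]
opening: 0.0124
grip_force: 59.9
```

```bash
python3 o.py
```

```text
{'time': 14.125, 'tool_pos': [0.6089, 0.0448, 0.2326], 'tool_rot': [3.1407, 0.0002, 1.9693], 'contact_force': [-2.0058, -0.2015, 4.5327], 'torque': [-0.0468, 0.2081, 0.0361]}
```

step_arm(plan=[[1,0,0,0,0.05],[1,0,0,0,0.1],[1,0,0,0,0.1]])

```text
time: 14.5
tool_pos: [0.6087, 0.0447, 0.2326]
tool_rot: [3.141, 0.0, 1.87]
contact_force: [-2.0, -0.5, 4.2]
opening: 0.0121
grip_force: 59.9
```

```bash
python3 o.py
```

```text
{'time': 14.5, 'tool_pos': [0.6087, 0.0447, 0.2326], 'tool_rot': [3.1412, 0.0002, 1.8697], 'contact_force': [-2.0125, -0.503, 4.1943], 'torque': [-0.099, 0.3255, 0.0286]}
```

step_arm(plan=[[1,0,0,0,0.05],[1,0,0,0,0.1],[1,0,0,0,0.15],[1,0,0,0,0.15]])

```text
time: 15.0
tool_pos: [0.6086, 0.0448, 0.2325]
tool_rot: [3.141, 0.0, 1.72]
contact_force: [-2.3, -0.6, 5.4]
opening: 0.0123
grip_force: 60.0
```

```bash
python3 o.py
```

```text
{'time': 15.0, 'tool_pos': [0.6086, 0.0448, 0.2325], 'tool_rot': [3.1414, 0.0, 1.72], 'contact_force': [-2.2592, -0.643, 5.4477], 'torque': [-0.1114, 0.4158, 0.1712]}
```

step_arm(plan=[[1,0,0,0,0.05],[1,0,0,0,0.1],[1,0,0,0,0.1]])

```text
time: 15.38
tool_pos: [0.6086, 0.0448, 0.2325]
tool_rot: [3.141, -0.0, 1.62]
contact_force: [-2.2, 0.5, 5.6]
opening: 0.0122
grip_force: 60.0
```

```bash
python3 o.py
```

```text
{'time': 15.375, 'tool_pos': [0.6086, 0.0448, 0.2325], 'tool_rot': [3.1415, -0.0, 1.62], 'contact_force': [-2.208, 0.5066, 5.5641], 'torque': [0.0293, 0.4608, 0.2767]}
```

step_arm(plan=[[1,0,0,0,0.05],[1,0,0,0,0.1],[1,0,0,0,0.1]])

```text
time: 15.75
tool_pos: [0.6086, 0.0449, 0.2325]
tool_rot: [3.141, -0.0, 1.52]
contact_force: [-1.8, -0.8, 5.6]
opening: 0.0125
grip_force: 60.1
```

```bash
python3 o.py
```

```text
{'time': 15.75, 'tool_pos': [0.6086, 0.0449, 0.2325], 'tool_rot': [3.1415, -0.0002, 1.5202], 'contact_force': [-1.8382, -0.8398, 5.576], 'torque': [-0.0075, 0.3969, 0.3062]}
```

step_arm(plan=[[1,0,0,0,0.05],[1,0,0,0,0.1],[1,0,0,0,0.13],[1,0,0,0,0.13]])

```text
time: 16.25
tool_pos: [0.6085, 0.045, 0.2325]
tool_rot: [-3.142, -0.0, 1.391]
contact_force: [-2.3, 0.3, 5.7]
opening: 0.0126
grip_force: 60.1
```

```bash
python3 o.py
```

```text
{'time': 16.25, 'tool_pos': [0.6085, 0.045, 0.2325], 'tool_rot': [-3.1416, -0.0003, 1.3905], 'contact_force': [-2.2645, 0.2686, 5.7013], 'torque': [0.0277, 0.4803, 0.2923]}
```

step_arm(plan=[[1,0,0,0,0]])

```text
time: 16.38
tool_pos: [0.6085, 0.045, 0.2325]
tool_rot: [-3.142, -0.0, 1.391]
contact_force: [-1.9, -0.4, 5.0]
opening: 0.0124
grip_force: 60.1
```

Run:
```python
from cell import *; from h import *
T=[]
for i in range(8):
    s=observe(); T.append(s["torque"][2]); c=read_camera("scene")
print(np.round(T,3)); np.savez("scene3.npz",**c)
x=s["tool_pos"];u,v=map(int,proj(c,x)); print(u,v)
cv2.imwrite("pics/z3.png",cv2.resize(c["img"][v-45:v+45,u-60:u+60],None,fx=6,fy=6,interpolation=cv2.INTER_CUBIC)[:,:,::-1])
```

```text
[0.318 0.307 0.372 0.326 0.311 0.322 0.285 0.297]
369 185
```

View pics/z3.png

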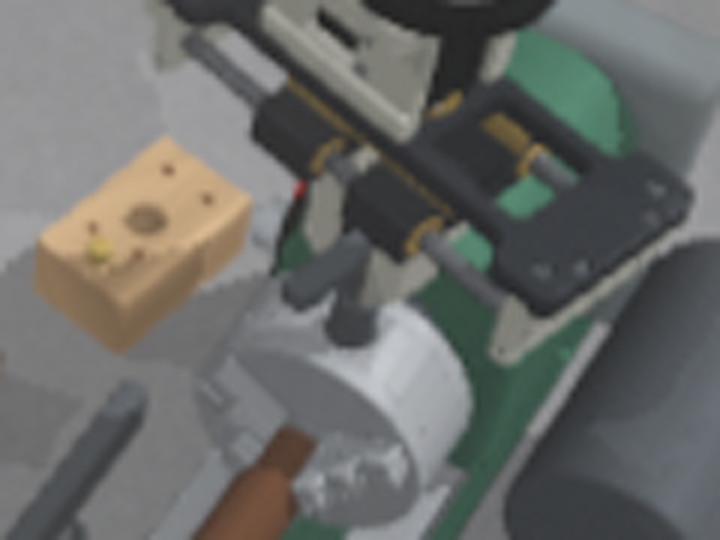

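Image z3 shows the key's collar seated at the chuck socket. The torque averages 0.32 N m, which is on target. I'll relieve the twist slightly and draw the key out.

step_arm(plan=[[1,0,0,0,-0.04],[1,0,0,-0.001,-0.05],[1,0,0,-0.004,-0.05],[1,0,0,-0.008,-0.05],[1,0,0,-0.012,-0.05],[1,0,0,-0.017,-0.05],[1,0,0,-0.03,-0.05],[1,0,0,-0.042,-0.05],[1,0,0,-0.042,-0.05]])

```text
time: 17.9
tool_pos: [0.6093, 0.0446, 0.2763]
tool_rot: [3.138, -0.0, 1.438]
contact_force: [0.5, 0.1, -1.1]
opening: 0.0126
grip_force: 59.9
```

Run:
```python
from cell import *; from h import *
s=observe(); print({k:np.round(s[k],4).tolist() for k in("tool_pos","tool_rot","contact_force","torque","qpos")})
a=s["tool_rot"][2]
for yaw in(a,.119,.119+np.pi): print(go(s,.4518,.1471,.275,yaw))
c=read_camera("scene"); np.savez("scene4.npz",**c)
u,v=map(int,proj(c,s["tool_pos"])); cv2.imwrite("pics/z4.png",cv2.resize(c["img"][v-30:v+60,u-60:u+60],None,fx=6,fy=6,interpolation=cv2.INTER_CUBIC)[:,:,::-1]); print(u,v)
```

```text
{'tool_pos': [0.6093, 0.0446, 0.2763], 'tool_rot': [3.1381, -0.0002, 1.4377], 'contact_force': [0.4833, 0.1423, -1.0591], 'torque': [-0.0047, -0.1197, 0.0147], 'qpos': [-0.0523, 0.4735, 1.1836, -0.0001, 1.4809, 0.0808]}
[ 0.0807 -0.1697  0.0013 -0.    ]
[ 8.0700e-02 -1.6970e-01  1.3000e-03  1.3187e+00]
[ 8.0700e-02 -1.6970e-01  1.3000e-03 -1.8229e+00]
372 172
```

View pics/z4.png

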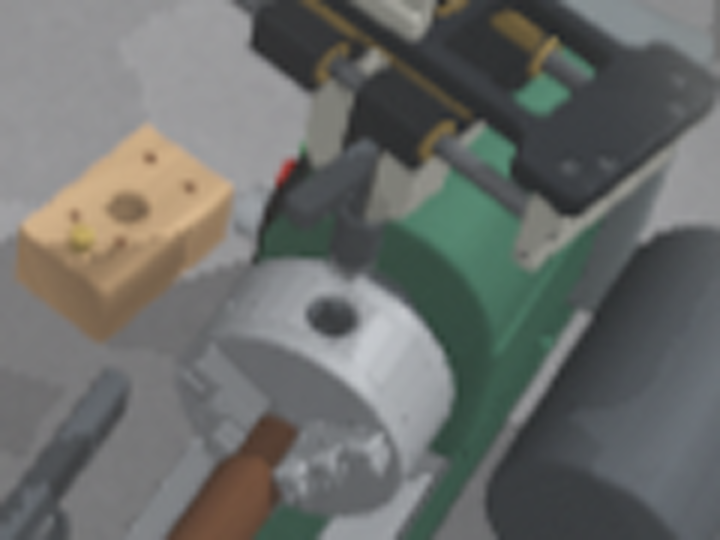

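Image z4: the key is out and upright, with its tip at crop (352,265). The socket at (333,316) and the block hole at (128,207) are both clear. I'll return it at the original yaw and TCP position.

step_arm(plan=[[1,0.01,-0.02,0,-0.18],[1,0.02,-0.045,0,-0.36],[1,0.035,-0.075,0,-0.54],[1,0.05,-0.105,0,-0.72],[1,0.065,-0.135,0,-0.9],[1,0.075,-0.155,0,-1.08],[1,0.0807,-0.1697,0,-1.26],[1,0.0807,-0.1697,0.04,-1.44],[1,0.0807,-0.1697,0.08,-1.62],[1,0.0807,-0.1697,0.12,-1.8],[1,0.0807,-0.1697,0.15,-1.823],[1,0.0807,-0.1697,0.163,-1.823],[1,0.0807,-0.1697,0.163,-1.823],[1,0.0807,-0.1697,0.163,-1.823]])

```text
time: 19.7
tool_pos: [0.452, 0.1472, 0.1124]
tool_rot: [-3.142, 0.002, -3.023]
contact_force: [0.3, 0.4, -1.2]
opening: 0.0122
grip_force: 59.9
```

Run:
```python
from cell import *; from h import *
s=observe(); print({k:np.round(s[k],4).tolist() for k in("tool_pos","tool_rot","contact_force","torque")})
print(go(s,.4518,.1471,.0627,.119+np.pi))
c=read_camera("scene"); np.savez("scene5.npz",**c)
x=s["tool_pos"]; u,v=map(int,proj(c,[.452,.148,.05])); print(u,v,"tip pred",proj(c,[x[0],x[1],x[2]-.049]),"hole",proj(c,[.4522,.1486,.04]))
cv2.imwrite("pics/z5.png",cv2.resize(c["img"][v-40:v+30,u-45:u+45],None,fx=8,fy=8,interpolation=cv2.INTER_CUBIC)[:,:,::-1])
```

```text
{'tool_pos': [0.452, 0.1472, 0.1124], 'tool_rot': [-3.1416, 0.0021, -3.0227], 'contact_force': [0.337, 0.3589, -1.1635], 'torque': [0.1111, -0.0693, 0.012]}
[ 0.0002 -0.0001  0.0497 -0.0001]
333 174 tip pred (np.float64(333.5064649012271), np.float64(171.28345650814828)) hole (np.float64(333.0647153948665), np.float64(176.33393508016192))
```

View pics/z5.png

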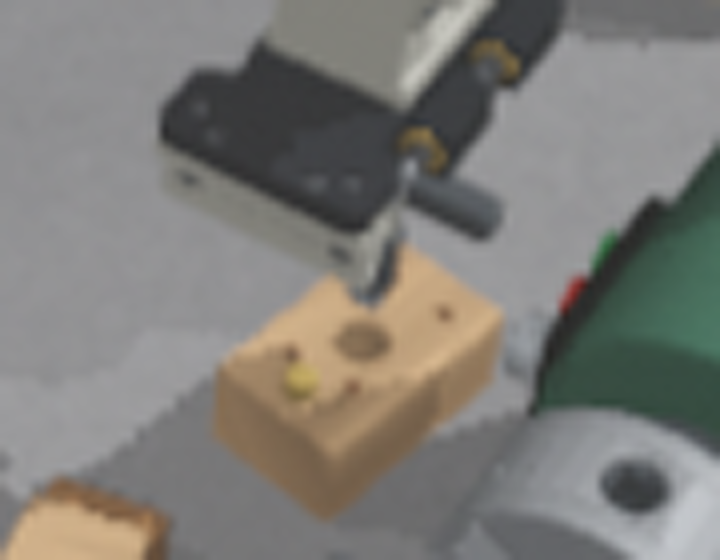

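Image z5: the tip at crop (370,298) hangs straight above the hole at (362,341). Lowering now.

step_arm(plan=[[1,0,0,0.01,0],[1,0,0,0.02,0],[1,0,0,0.025,0],[1,0,0,0.03,0],[1,0,0,0.033,0],[1,0,0,0.035,0],[1,0,0,0.0365,0],[1,0,0,0.0365,0]])

```text
time: 20.75
tool_pos: [0.4512, 0.1472, 0.0748]
tool_rot: [-3.142, 0.0, -3.022]
contact_force: [0.2, -0.2, -1.3]
opening: 0.0123
grip_force: 59.9
```

```bash
python3 o.py
```

```text
{'time': 20.75, 'tool_pos': [0.4512, 0.1472, 0.0748], 'tool_rot': [-3.1415, 0.0002, -3.0224], 'contact_force': [0.1743, -0.2422, -1.3458], 'torque': [0.1269, -0.1019, 0.0441]}
```

step_arm(plan=[[1,0,0,0.002,0],[1,0,0,0.004,0],[1,0,0,0.007,0],[1,0,0,0.009,0],[1,0,0,0.0105,0],[1,0,0,0.0115,0],[1,0,0,0.0115,0]])

```text
time: 21.62
tool_pos: [0.4512, 0.1472, 0.0632]
tool_rot: [-3.142, 0.0, -3.022]
contact_force: [0.9, 1.2, -0.9]
opening: 0.0123
grip_force: 59.9
```

```bash
python3 o.py
```

```text
{'time': 21.625, 'tool_pos': [0.4512, 0.1472, 0.0632], 'tool_rot': [-3.1416, 0.0, -3.0224], 'contact_force': [0.9105, 1.2167, -0.8545], 'torque': [0.3359, -0.3297, 0.0018]}
```

step_arm(plan=[[1,0,0,0.0005,0],[0.6,0,0,0.0005,0],[0.2,0,0,0.0005,0],[-0.3,0,0,0.0005,0],[-0.4,0,0,0.0005,0],[-0.4,0,0,0.0005,0],[-0.4,0,0,0.0005,0],[-0.4,0,0,0.0005,0],[-0.4,0,0,-0.02,0],[-0.4,0,0,-0.06,0],[-0.4,0,0,-0.11,0],[-0.4,0,0,-0.16,0],[-0.4,0.04,0,-0.17,0],[-0.4,0.08,0,-0.17,0],[-0.4,0.08,0,-0.17,0]], grip_force=10)

```text
time: 23.5
tool_pos: [0.3696, 0.1375, 0.2336]
tool_rot: [-3.142, -0.0, -3.022]
contact_force: [0.4, -0.8, 0.2]
opening: 0.064
grip_force: 0.0
```

Run:
```python
from cell import *; from h import *
s=observe(); print({k:np.round(s[k],4).tolist() for k in("time","tool_pos","contact_force","opening")})
im=[]
for n,(x0,y0) in(("scene",(295,130)),("top",(150,180))):
    c=read_camera(n); im.append(cv2.resize(c["img"][y0:y0+90,x0:x0+80],None,fx=5,fy=5,interpolation=cv2.INTER_CUBIC))
cv2.imwrite("pics/z6.png",np.hstack(im)[:,:,::-1])
```

```text
{'time': 23.5, 'tool_pos': [0.3696, 0.1375, 0.2336], 'contact_force': [0.4143, -0.7625, 0.2159], 'opening': 0.064}
```

View pics/z6.png

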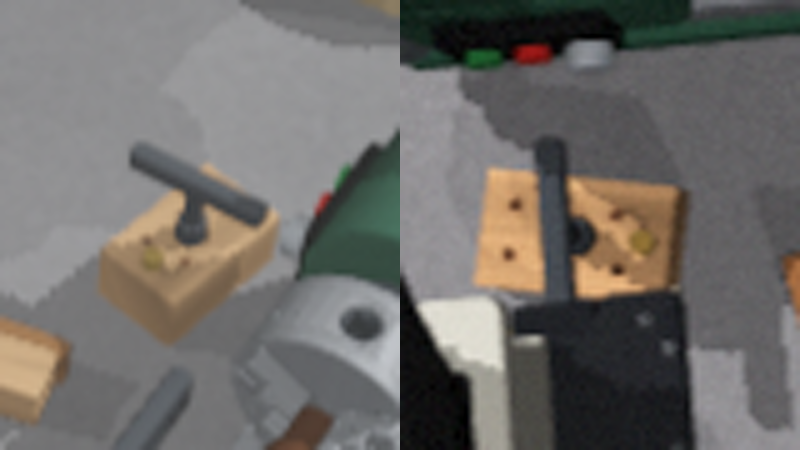

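Image z6: the key stands upright in its hole (scene crop (190,230), top crop (575,235)). The gripper is clear, and the socket at crop (362,322) is empty. Handing in.

```bash
python3 -c "
from cell import *
print(hand_in())"
```

```text
the job is handed in; nothing more can be done
None
```

I seated the key fully in the chuck, tightened the jaws to about 0.32 N·m, and stood the key back upright in its block with the arm clear. The job is handed in, but no verdict came back.

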